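# Load the label unwinder

## Task

Set up the bench label unwinder for the next job: over the upright spindle of its round stand put the core adapter, foot down, then on the adapter the label roll with the wide core, then the spacer ring, then the pressure disc, and last the small lock collar, each fully down and flat on what lies below before the next goes on. Leave the roll with the small core, the scanner and the stapler where they are.

Things in the scene. Friction and masses are not known exactly. Their poses are not given: they have to be found in the camera images.
- stand: Fixed round stand, 116 mm across; its turntable (90 mm, black face) tops at 28 mm. Upright steel spindle on it. Origin: centre of underside, on the spindle axis, z up. Heights above it: spindle 20 mm thick from 28 to 34, tapering to 12 mm at 40, 12 mm thick to 93, tip at 98. Undersides when stacked: adapter 28, label roll 36, spacer 60, disc 72, collar 87 mm. Nothing turns.
- adapter: Core adapter, grey plastic, standing foot down like a top hat: foot 54 mm across and 8 mm thick, sleeve 36 mm across above it to 37 mm, then chamfered to 30 mm at the top at 41 mm; through bore 24 mm. It goes over the spindle and its foot rests on the turntable. Origin: centre of underside; z up along its axis, yaw does not matter. Grip the sleeve; about 0.07 kg.
- label_roll: Label roll with the WIDE core: white paper on a brown card core, 60 mm across, 24 mm high, through hole 40 mm. It goes over the adapter's 36 mm sleeve and rests on its foot. Origin: centre of underside; z up along its axis, yaw does not matter. Rigid, grip it by the outside; about 0.08 kg. The spindle tip then stands 62 mm above the roll's underside, between the fingers.
- spacer: Spacer ring, bare aluminium, 52 mm across, 12 mm high, hole 40 mm, wall 6 mm. It goes over the adapter's top and lies on the label roll. Origin: centre of underside; z up along its axis, yaw does not matter. Grip it by the outside; about 0.04 kg.
- disc: Pressure disc, steel, 56 mm across, 6 mm thick, with a raised hub 28 mm across to 15 mm above its underside; centre hole 16 mm. It goes over the spindle's 12 mm part and lies on the spacer. Origin: centre of underside; z up along its axis, yaw does not matter. Grip the hub; about 0.06 kg.
- collar: Lock collar, small knurled steel ring, 32 mm across, 16 mm high, hole 16 mm. It slides (no thread) down the spindle onto the hub of the pressure disc. Origin: centre of underside; z up along its axis, yaw does not matter. About 0.04 kg.
- spare_roll: Spare label roll with the SMALL core: white paper, 60 mm across, 24 mm high, hole only 16 mm, so that it does not fit the adapter. Not used: it stays where it is. Origin: centre of its underside.
- scanner: Black pistol-shaped hand scanner lying on its side at the left, 181x137x40 mm, a bystander. Origin: centre of its underside.
- stapler: Blue stapler at the right, 36x127x47 mm, a bystander. Origin: centre of its underside; long axis y.

How it is judged (in metres and radians):
On the way, in this order (a step that is already met when the one before it is completed fails the run):
1. the core adapter is fully down over the spindle, foot on the turntable (z of adapter in the frame of stand between 0.0255 and 0.0305 m and horizontal distance between adapter and stand below 0.006 m and angle between adapter's own z axis and vertical below 0.08 rad), for 0.2 s.
2. the wide-core label roll is fully down on the adapter, resting on its foot (z of label_roll in the frame of stand between 0.0335 and 0.0385 m and horizontal distance between label_roll and stand below 0.006 m and angle between label_roll's own z axis and vertical below 0.08 rad), for 0.2 s.
3. the spacer ring is flat on the label roll, round the adapter (z of spacer in the frame of stand between 0.0575 and 0.0625 m and horizontal distance between spacer and stand below 0.006 m and angle between spacer's own z axis and vertical below 0.08 rad), for 0.2 s.
4. the pressure disc is flat on the spacer, the spindle through it (z of disc in the frame of stand between 0.0695 and 0.0745 m and horizontal distance between disc and stand below 0.006 m and angle between disc's own z axis and vertical below 0.08 rad), for 0.2 s.
5. the lock collar is on the spindle, flat on the hub of the pressure disc (z of collar in the frame of stand between 0.0845 and 0.0895 m and horizontal distance between collar and stand below 0.006 m and angle between collar's own z axis and vertical below 0.08 rad), for 0.2 s.
At the end, for the whole second after the job is handed in: On the stand, bottom to top: adapter, wide-core roll, spacer, disc, collar, each at its seated height within 2.5 mm, within 6 mm of the spindle axis and level within 0.08 rad, all at rest; spare roll, scanner and stapler within 30 mm of where they were (all of step 1 and all of step 2 and all of step 3 and all of step 4 and all of step 5 and linear speed of each of adapter, label_roll, spacer, disc, collar below 0.02 m/s and distance of each of spare_roll, scanner, stapler from where it was at the start of the episode below 0.03 m); the robot touches nothing.
It fails at once if the spare roll with the small core was moved more than 30 mm (distance of spare_roll from where it was at the start of the episode above 0.03 m).
It fails at once if the hand scanner was moved more than 30 mm (distance of scanner from where it was at the start of the episode above 0.03 m).
It fails at once if the stapler was moved more than 30 mm (distance of stapler from where it was at the start of the episode above 0.03 m).
It also fails if it takes over 109 s, if anything falls off the work surface, if the arm or the gripper's body presses on something with over 40 N, if the wrist force passes 120 N, or if a joint passes its speed limit or range.

## Robot

A 6-joint arm with a two-finger parallel gripper is mounted at the origin on a cart in front of the work surface, level with it; the furniture and walls round the work are solid. World frame = base frame: x ahead of the robot, y to its left, z up, the work surface at z = 0. Lengths are in mm, angles in rad, forces in N, time in s.
With the tool pointing down it reaches from about 275 to 750 mm from the base axis. Payload 10.2 kg.
Tool frame: the origin (TCP) lies between the finger pads; the fingertips stand 19 mm ahead of it and the grasp point (between the pads) is the TCP; z points along the fingers, y is the line along which they close (so a half turn about z gives the same grasp; the last joint's range is limited). The gripper opens to 85 mm and grips with 20 to 120 N. Pads are 22 mm wide; open, the fingers measure 114 mm over their backs; the gripper's body (76 mm by 85 mm) begins 54 mm behind the grasp point. The pads swing forward as they close: fully open they stand 13 mm farther back than shut.
Start: joints at [0.96, 0.313, 1.498, -0, 1.331, -0.223], TCP at [198.543, 486.016, 250.294] pointing down, gripper open.
Joint ranges: [-2.94, 2.94], [-0.97, 2.17], [0.19, 2.56], [-1.23, 4.37], [0.02, 3.11], [-2.88, 2.88]. Speed limits (rad/s): [2.39, 2.39, 3.01, 3.14, 3.14, 3.14].

## Interface

Orientations are given as a unit quaternion [w, x, y, z].
In Python, from rig import sense, capture, finish_job gives the robot as it stands. The module is installed in compiled form; this text tells all that it offers.
- The arm moves only by the tool move_arm, never from a script. Its argument "moves" is a list of rows, each an object with "turn": the turn, a rotation vector about the tool's x, y, z in rad, a list of three; "translation": the shift along the tool's x, y, z in mm, a list of three; "hand": the opening, from 0 (shut) to 1 (fully open). In form: [{"turn": [wx, wy, wz], "translation": [x, y, z], "hand": hand}, ...]. A call has 1 to 10 rows; each row shifts and turns the commanded pose from where the row before left it, along the tool's axes as they then stand; what a row does not reach is not made up. A row lasts 1/12 s, in which the tool goes at most 41.7 mm and 7.16 degrees, less where a joint would pass 70% of its speed; a pose out of reach is approached as far as the arm can. A call with a gripper value outside its range is refused whole. The fingers move at their own pace and stop on an object; "grip_force" is the grip in N (left out, the last holds). Time passes only in rows, so rows that do not move let the fingers close. It gives the time, the measured TCP pose, the force, the opening and the grip force at its end, in the units of the state.
- sense(): the state, without advancing time (a new reading comes with each control period).
- capture(name): name is "side" or "top"; returns a dict with "image" (384x512x3 uint8, blue, green, red), "z_map" (384x512 float32, mm along the optical axis (not along the pixel's ray), 0 where there is no reading), "vertical_fov" (degrees; the focal length in pixels is half the picture's height over the tangent of half this angle, whatever the lens; pixels are square), "cx", "cy" (the principal point, pixels), "k1" (the pictures are not rectified: a ray, as slopes to the right and down, at radius r is drawn at 1 + k1 r^2 times it, then the intrinsics apply), "R" (3x3) and "t" (3): a world point X has camera coordinates R X + t. Camera axes: x right, y down, z forward; pixel columns grow to the right and rows downward; lengths in mm; the calibration is good to about 2 mm. A picture is of the moment at which its call begins.
- finish_job(): hands the job in; it is judged then, once.
The state is a dict: "time_s": time; "joints": joint angles; "dq": joint speeds; "tau": joint torques, N m; "eef_pos": TCP position; "ee_rot": TCP orientation; "force": force on the tool from outside, world axes, zero at the start; "wrist_torque": the same for the moment, N m; "grip_width": opening from 0.0 (shut) to 1.0 (fully open); "grip_force": force on a finger pad.
Only numpy, scipy, OpenCV 4.12 (cv2) and the standard library are available. Lean on these libraries where they do the work, as an engineer would, in place of code of your own. Each camera call takes 0.05 s, during which the arm holds its last target. There are 200 camera calls.

## Working session

There is one attempt and no reset: what is moved stays moved. The work goes in short steps, Python scripts to look and compute and a tool call to move; the robot and the scene stay as the last step left them, time stands still between calls to the robot, and variables do not carry over. Pictures are saved under pics/ and viewed, at most 14 in all, crops included, and the job is handed in when it is done.

Besides the shell and the picture viewer there is one more tool, called after "Call:" as name(argument=value, ...) on one line, values as JSON. move_arm: Moves the arm, as the interface text tells. Its arguments: {"type":"object","properties":{"moves":{"type":"array","items":{"type":"object","properties":{"turn":{"type":"array","items":{"type":"number"}},"translation":{"type":"array","items":{"type":"number"}},"hand":{"type":"number"}}}},"grip_force":{"type":"number"}},"required":["moves"]}

```bash
mkdir -p pics
cat > h.py <<'E'
import numpy as np, cv2
from rig import sense, capture, finish_job
def K(c):
    f=192/np.tan(np.radians(c['vertical_fov'])/2)
    return np.array([[f,0,c['cx']],[0,f,c['cy']],[0,0,1.]])
def rays(c,px):
    f=K(c)[0,0]; p=(np.asarray(px,float).reshape(-1,2)-[c['cx'],c['cy']])/f
    u=p.copy()
    for _ in range(30): u=p/(1+c['k1']*(u**2).sum(1,keepdims=True))
    R=np.array(c['R']); return np.c_[u,np.ones(len(u))]@R, -R.T@np.array(c['t'])
def onplane(c,px,z):
    d,o=rays(c,px); return o+d*((z-o[2])/d[:,2])[:,None]
def cloud(c):
    z=c['z_map']; h,w=z.shape; v,u=np.mgrid[:h,:w]
    d,o=rays(c,np.c_[u.ravel(),v.ravel()])
    P=o+d*z.ravel()[:,None]; P[z.ravel()==0]=np.nan
    return P.reshape(h,w,3)
E
python3 - <<'E'
from h import *
for n in('top','side'):
    c=capture(n); cv2.imwrite(f'pics/{n}0.png',c['image']); R=np.array(c['R']);print(n,c['vertical_fov'],c['k1'],-R.T@c['t'],R[2])
s=sense();print(s['eef_pos'],s['ee_rot'],s['force'],s['grip_width'])
E
```

```text
top 44.93853756807933 -0.07062809286847285 [ 245.42100274   55.94187224 1532.82880637] [ 0.17258996 -0.00765265 -0.98496403]
side 50.65768998826975 -0.01564451155136826 [ 422.63283553 -829.26259681  840.23248263] [ 0.09045764  0.74170283 -0.66460088]
[198.41498402 485.84815514 249.79063196] [-2.50007526e-04  1.92693147e-01  9.81258895e-01 -5.19414969e-04] [-1.21409396 -0.08361555  0.3107706 ] 1.0002875383127101
```

View pics/top0.png

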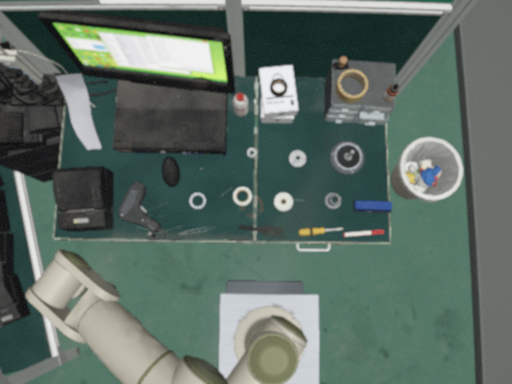

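View pics/side0.png

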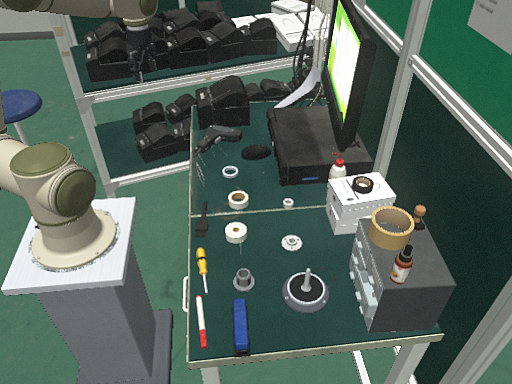

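The top view shows spacer (198,200), wide-core roll (242,196), spare roll (283,202), adapter (333,201), stand (347,157), disc (298,158) and collar (252,153). The side view shows all of them unoccluded as well. Next I'll measure them with depth.

```bash
cat >> h.py <<'E'
def circ(P,z0,z1,c,r):
    m=(P[...,2]>z0)&(P[...,2]<z1)&(np.hypot(P[...,0]-c[0],P[...,1]-c[1])<r)
    return P[m]
E
python3 - <<'E'
from h import *
np.set_printoptions(precision=1,suppress=True)
T=capture('top');S=capture('side');PT=cloud(T);PS=cloud(S)
obj=dict(spacer=(198,200,12),roll=(242,196,24),spare=(283,202,24),adapter=(333,201,41),stand=(347,157,28),disc=(298,158,15),collar=(252,153,16))
rad=dict(spacer=45,roll=45,spare=45,adapter=40,stand=75,disc=45,collar=35)
for n,(u,v,h) in obj.items():
    c=onplane(T,(u,v),h)[0]
    out=[]
    for P in(PT,PS):
        q=circ(P,h-4,h+4,c[:2],rad[n]) 
        if len(q)>5:
            (x,y),r=cv2.minEnclosingCircle(q[:,:2].astype(np.float32)); out.append((len(q),round(x,1),round(y,1),round(r,1),np.median(q[:,2]).round(1),q[:,:2].mean(0)))
    print(n,c,*out,sep='\n   ')
c=onplane(T,(347,157),28)[0]
for P in(PT,PS):
    q=circ(P,60,105,c[:2],50);print('spindle',len(q),q[:,:2].mean(0),q[:,2].max(), 'table',np.median(P[...,2][(abs(P[...,0]-400)<60)&(abs(P[...,1]-0)<250)]))
for n,I,b in(('t',T,(100,420,130,225)),('s',S,(190,340,155,330))):
    u0,u1,v0,v1=b; k=cv2.resize(I['image'][v0:v1,u0:u1],None,fx=2.5 if n=='t' else 3.4,fy=2.5 if n=='t' else 3.4,interpolation=cv2.INTER_CUBIC); cv2.imwrite(f'pics/{n}1.png',k)
E
```

```text
spacer
   [451.5 239.1  12. ]
   (72, 444.8, 247.0, 33.7, np.float64(11.4), array([449.7, 241.4]))
   (56, 449.5, 238.0, 28.5, np.float64(10.3), array([449.5, 237.3]))
roll
   [465.   93.6  24. ]
   (103, 467.0, 92.5, 29.8, np.float64(24.0), array([467. ,  92.7]))
   (130, 466.8, 90.8, 31.9, np.float64(22.4), array([465.5,  89.6]))
spare
   [446.7 -41.1  24. ]
   (191, 450.0, -42.5, 30.2, np.float64(23.5), array([450.3, -42.1]))
   (248, 448.3, -46.1, 31.8, np.float64(22.5), array([449.4, -46. ]))
adapter
   [ 449.6 -202.8   41. ]
   (41, 457.3, -208.0, 18.0, np.float64(39.8), array([ 458.5, -206.4]))
   (62, 456.6, -210.0, 17.6, np.float64(39.3), array([ 456.3, -212.1]))
stand
   [ 600.1 -254.7   28. ]
   (375, 604.3, -257.3, 45.7, np.float64(27.7), array([ 603.4, -255. ]))
   (810, 603.6, -260.6, 45.8, np.float64(27.0), array([ 602.5, -263.9]))
disc
   [597.4 -91.9  15. ]
   (41, 598.1, -92.2, 26.4, np.float64(13.8), array([598.5, -90.1]))
   (44, 600.8, -93.6, 14.6, np.float64(14.0), array([600.1, -94.5]))
collar
   [612.3  62.7  16. ]
   (35, 616.2, 63.7, 15.9, np.float64(15.1), array([615.9,  65. ]))
   (41, 615.4, 61.8, 15.5, np.float64(14.5), array([615.1,  61.5]))
spindle 22 [ 602.5 -254.9] 100.37347288766887 table -0.18925493651397574
spindle 62 [ 603.1 -263.7] 98.36288879763958 table -1.072054042227137
```

View pics/t1.png

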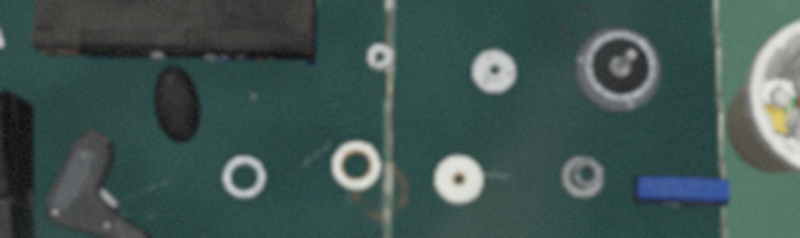

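View pics/s1.png

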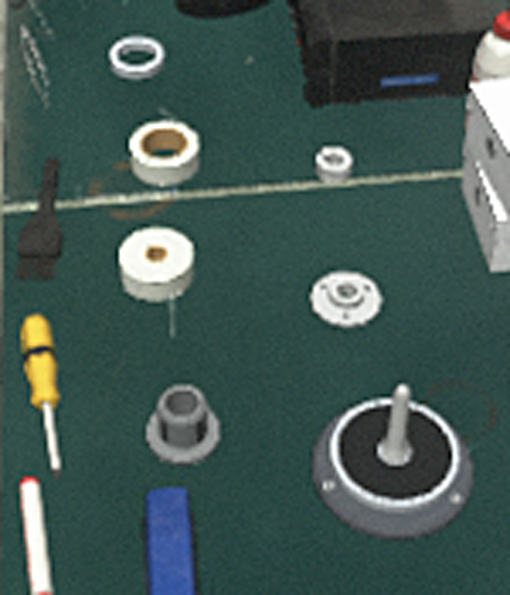

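The objects stand upright, and the two views agree to about 2 mm. I'll first square the tool with the world axes, then go to the adapter.

Call:
move_arm(moves=[{"turn": [0,0,-0.097],"translation": [0,0,0],"hand": 0.6},{"turn": [0,0,-0.097],"translation": [0,0,0],"hand": 0.6},{"turn": [0,0,-0.097],"translation": [0,0,0],"hand": 0.6},{"turn": [0,0,-0.097],"translation": [0,0,0],"hand": 0.6},{"turn": [0,0,0],"translation": [0,0,0],"hand": 0.6}])

```text
time_s: 0.62
eef_pos: [198.5, 485.9, 250.2]
ee_rot: [-0.0, -0.002, 1.0, -0.0]
force: [-0.3, -0.1, -0.1]
grip_width: 0.597
grip_force: 0.0
```

Call:
move_arm(moves=[{"turn": [0,0,0],"translation": [-13,-35,5],"hand": 0.6},{"turn": [0,0,0],"translation": [-13,-35,5],"hand": 0.6},{"turn": [0,0,0],"translation": [-13,-35,5],"hand": 0.6},{"turn": [0,0,0],"translation": [-13,-35,5],"hand": 0.6},{"turn": [0,0,0],"translation": [-13,-35,5],"hand": 0.6},{"turn": [0,0,0],"translation": [-13,-35,5],"hand": 0.6},{"turn": [0,0,0],"translation": [-13,-35,5],"hand": 0.6},{"turn": [0,0,0],"translation": [-13,-35,5],"hand": 0.6},{"turn": [0,0,0],"translation": [-13,-35,5],"hand": 0.6},{"turn": [0,0,0],"translation": [-13,-35,5],"hand": 0.6}])

```text
time_s: 1.45
eef_pos: [328.8, 134.3, 200.3]
ee_rot: [0.0, 0.001, 1.0, 0.0]
force: [1.6, 1.0, -0.5]
grip_width: 0.599
grip_force: 0.0
```

Call:
move_arm(moves=[{"turn": [0,0,0],"translation": [-12.8,-34.3,10],"hand": 0.6},{"turn": [0,0,0],"translation": [-12.8,-34.3,10],"hand": 0.6},{"turn": [0,0,0],"translation": [-12.8,-34.3,10],"hand": 0.6},{"turn": [0,0,0],"translation": [-12.8,-34.3,10],"hand": 0.6},{"turn": [0,0,0],"translation": [-12.8,-34.3,10],"hand": 0.6},{"turn": [0,0,0],"translation": [-12.8,-34.3,10],"hand": 0.6},{"turn": [0,0,0],"translation": [-12.8,-34.3,10],"hand": 0.6},{"turn": [0,0,0],"translation": [-12.8,-34.3,10],"hand": 0.6},{"turn": [0,0,0],"translation": [-12.8,-34.3,10],"hand": 0.6},{"turn": [0,0,0],"translation": [-12.8,-34.3,10],"hand": 0.6}])

```text
time_s: 2.28
eef_pos: [456.9, -208.8, 99.6]
ee_rot: [-0.0, 0.002, 1.0, 0.0]
force: [0.4, 1.2, 0.8]
grip_width: 0.596
grip_force: 0.0
```

Run:
```python
from h import *
S=capture('side');P=cloud(S);s=sense();print(s['eef_pos'])
u0,u1,v0,v1=190,340,155,330
cv2.imwrite('pics/s2.png',cv2.resize(S['image'][v0:v1,u0:u1],None,fx=3.4,fy=3.4,interpolation=cv2.INTER_CUBIC))
for z0 in range(78,115,4):
    q=circ(P,z0,z0+4,(457,-209),75)
    if len(q): print(z0,len(q),q.min(0).round(),q.max(0).round())
```

```text
[ 458.29245635 -213.90088959   98.1309392 ]
82 2 [ 447. -242.   84.] [ 465. -241.   86.]
86 3 [ 449. -243.   86.] [ 468. -242.   89.]
90 8 [ 447. -249.   91.] [ 468. -243.   94.]
94 13 [ 447. -250.   94.] [ 468. -240.   98.]
98 10 [ 449. -250.   98.] [ 468. -183.  101.]
102 8 [ 447. -251.  103.] [ 463. -184.  105.]
106 7 [ 447. -252.  107.] [ 463. -183.  109.]
110 2 [ 447. -250.  111.] [ 456. -184.  112.]
114 1 [ 447. -184.  115.] [ 447. -184.  115.]
```

View pics/s2.png

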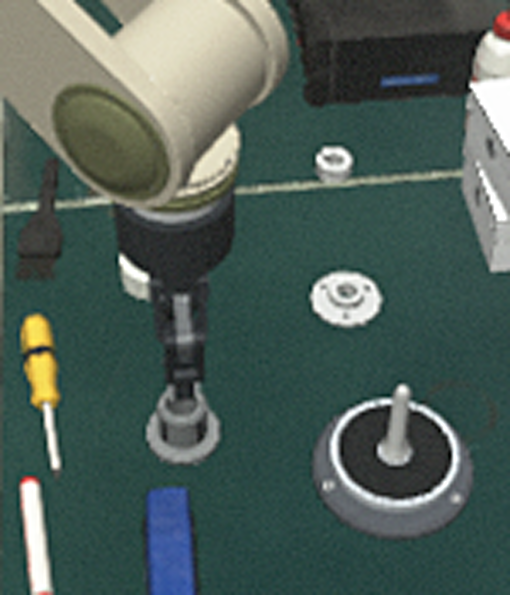

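The fingers sit over the adapter with the sleeve clearly between them, and x agrees with the camera. I'll settle, then descend.

Call:
move_arm(moves=[{"turn": [0,0,0],"translation": [0,0,0],"hand": 0.6},{"turn": [0,0,0],"translation": [0,0,0],"hand": 0.6},{"turn": [0,0,0],"translation": [0,0,15],"hand": 0.6},{"turn": [0,0,0],"translation": [0,0,20],"hand": 0.6},{"turn": [0,0,0],"translation": [0,0,15],"hand": 0.6},{"turn": [0,0,0],"translation": [0,0,10],"hand": 0.6},{"turn": [0,0,0],"translation": [0,0,8],"hand": 0.6},{"turn": [0,0,0],"translation": [0,0,2],"hand": 0.6},{"turn": [0,0,0],"translation": [0,0,0],"hand": 0.6}])

```text
time_s: 3.08
eef_pos: [456.7, -206.6, 30.4]
ee_rot: [-0.0, -0.0, 1.0, 0.0]
force: [-0.8, -0.7, -0.9]
grip_width: 0.601
grip_force: 0.0
```

Call:
move_arm(grip_force=40, moves=[{"turn": [0,0,0],"translation": [0,0,0],"hand": 0.3},{"turn": [0,0,0],"translation": [0,0,0],"hand": 0.3},{"turn": [0,0,0],"translation": [0,0,0],"hand": 0.3},{"turn": [0,0,0],"translation": [0,0,0],"hand": 0.3},{"turn": [0,0,0],"translation": [0,0,0],"hand": 0.3}])

```text
time_s: 3.5
eef_pos: [457.2, -207.2, 31.3]
ee_rot: [0.001, -0.0, 1.0, -0.0]
force: [-0.6, 1.4, 6.1]
grip_width: 0.403
grip_force: 40.4
```

Call:
move_arm(moves=[{"turn": [0,0,0],"translation": [0,0,-10],"hand": 0.3},{"turn": [0,0,0],"translation": [0,0,-25],"hand": 0.3},{"turn": [0,0,0],"translation": [0,0,-35],"hand": 0.3},{"turn": [0,0,0],"translation": [0,0,-35],"hand": 0.3},{"turn": [0,0,0],"translation": [0,0,-15],"hand": 0.3}])

```text
time_s: 3.92
eef_pos: [457.7, -207.7, 155.3]
ee_rot: [0.003, -0.0, 1.0, -0.002]
force: [0.3, -0.5, -0.2]
grip_width: 0.407
grip_force: 40.1
```

Call:
move_arm(moves=[{"turn": [0,0,0],"translation": [-17,-6,0],"hand": 0.3},{"turn": [0,0,0],"translation": [-30,-10,0],"hand": 0.3},{"turn": [0,0,0],"translation": [-35,-12,0],"hand": 0.3},{"turn": [0,0,0],"translation": [-30,-10,0],"hand": 0.3},{"turn": [0,0,0],"translation": [-20,-7,0],"hand": 0.3},{"turn": [0,0,0],"translation": [-15,-5,0],"hand": 0.3},{"turn": [0,0,0],"translation": [0,0,0],"hand": 0.3},{"turn": [0,0,0],"translation": [0,0,0],"hand": 0.3},{"turn": [0,0,0],"translation": [0,0,0],"hand": 0.3}])

```text
time_s: 4.67
eef_pos: [603.1, -256.6, 150.6]
ee_rot: [-0.0, -0.0, 1.0, 0.0]
force: [0.2, 0.5, -1.1]
grip_width: 0.399
grip_force: 40.1
```

Run:
```python
from h import *
np.set_printoptions(precision=1,suppress=True)
S=capture('side');P=cloud(S);s=sense();print(s['eef_pos'],s['force'])
u0,u1,v0,v1=230,380,140,320
cv2.imwrite('pics/s3.png',cv2.resize(S['image'][v0:v1,u0:u1],None,fx=3.2,fy=3.2,interpolation=cv2.INTER_CUBIC))
for z0 in range(36,150,6):
    q=circ(P,z0,z0+6,(604,-258),42)
    if len(q): print(z0,len(q),np.r_[q.min(0),q.max(0)], (q.min(0)+q.max(0))[0]/2)
```

```text
[ 603.  -256.6  150.7] [0.2 0.3 0.2]
36 13 [ 594.9 -269.5   36.2  612.1 -257.9   39.5] 603.5252814395953
42 10 [ 598.8 -268.2   42.6  608.3 -261.2   47.9] 603.5882267573435
48 8 [ 598.2 -266.8   48.6  608.1 -262.5   53.5] 603.1482336695187
54 8 [ 598.1 -267.9   55.2  607.3 -257.6   59.7] 602.6776445570081
60 9 [ 597.8 -266.4   60.1  609.4 -262.1   65.5] 603.6270362623959
66 6 [ 598.9 -267.1   67.1  608.7 -263.8   70.9] 603.7914561298072
72 9 [ 598.9 -267.2   72.   608.1 -262.6   77.6] 603.4862078619171
78 8 [ 598.6 -266.8   78.5  607.2 -261.4   83.6] 602.8841064398762
84 10 [ 597.9 -267.2   87.   609.6 -260.1   89.9] 603.7693551537234
90 5 [ 599.9 -265.8   90.4  606.7 -262.9   92.2] 603.2800432887707
114 6 [ 577.3 -281.9  117.2  622.  -261.5  119.8] 599.6826022874513
120 74 [ 576.6 -286.1  120.2  628.8 -236.5  126. ] 602.6840124403619
126 80 [ 577.  -284.4  126.   626.  -242.7  131.8] 601.5090295397085
132 12 [ 585.6 -285.4  132.6  613.  -259.6  137.8] 599.2790159519606
138 26 [ 584.9 -288.2  138.3  614.4 -234.4  143.6] 599.6590579577372
144 35 [ 585.4 -289.6  144.1  613.3 -246.9  149.7] 599.3909821988058
```

View pics/s3.png

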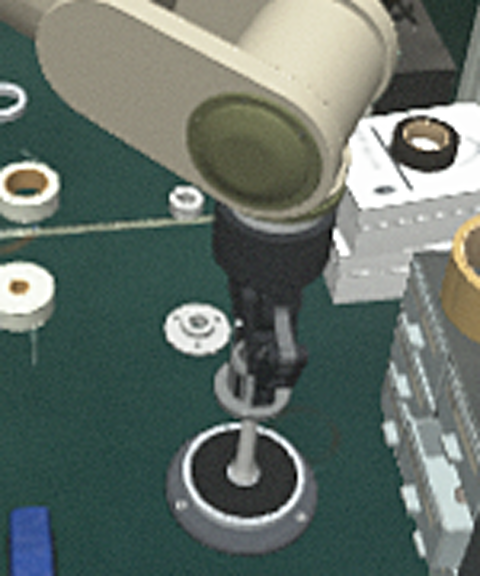

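The adapter hangs directly above the spindle, at about (250,385) versus the tip at (248,420) in the crop. I'll correct it slightly and lower.

Call:
move_arm(moves=[{"turn": [0,0,0],"translation": [-0.8,-1.4,5],"hand": 0.3},{"turn": [0,0,0],"translation": [0,0,10],"hand": 0.3},{"turn": [0,0,0],"translation": [0,0,15],"hand": 0.3},{"turn": [0,0,0],"translation": [0,0,15],"hand": 0.3},{"turn": [0,0,0],"translation": [0,0,15],"hand": 0.3},{"turn": [0,0,0],"translation": [0,0,13],"hand": 0.3},{"turn": [0,0,0],"translation": [0,0,5],"hand": 0.3},{"turn": [0,0,0],"translation": [0,0,0],"hand": 0.3}])

```text
time_s: 5.38
eef_pos: [603.8, -258.0, 70.6]
ee_rot: [-0.001, -0.0, 1.0, 0.001]
force: [-0.8, 0.0, -0.5]
grip_width: 0.404
grip_force: 40.0
```

Call:
move_arm(moves=[{"turn": [0,0,0],"translation": [0,0,3],"hand": 0.3},{"turn": [0,0,0],"translation": [0,0,3],"hand": 0.3},{"turn": [0,0,0],"translation": [0,0,2],"hand": 0.3},{"turn": [0,0,0],"translation": [0,0,2],"hand": 0.3},{"turn": [0,0,0],"translation": [0,0,1],"hand": 0.3},{"turn": [0,0,0],"translation": [0,0,0],"hand": 0.3}])

```text
time_s: 5.88
eef_pos: [604.5, -258.3, 61.2]
ee_rot: [-0.0, -0.0, 1.0, 0.0]
force: [-0.3, -0.5, -0.6]
grip_width: 0.403
grip_force: 40.1
```

Call:
move_arm(moves=[{"turn": [0,0,0],"translation": [0,0,1],"hand": 0.3},{"turn": [0,0,0],"translation": [0,0,1],"hand": 0.3},{"turn": [0,0,0],"translation": [0,0,0.5],"hand": 0.3},{"turn": [0,0,0],"translation": [0,0,0],"hand": 0.3},{"turn": [0,0,0],"translation": [0,0,0],"hand": 0.3}])

```text
time_s: 6.3
eef_pos: [604.6, -258.3, 59.4]
ee_rot: [0.0, -0.0, 1.0, -0.0]
force: [-2.3, 1.3, 5.6]
grip_width: 0.405
grip_force: 40.5
```

Call:
move_arm(moves=[{"turn": [0,0,0],"translation": [0,0,0],"hand": 0.6},{"turn": [0,0,0],"translation": [0,0,0],"hand": 0.6},{"turn": [0,0,0],"translation": [0,0,0],"hand": 0.6},{"turn": [0,0,0],"translation": [0,0,-5],"hand": 0.6},{"turn": [0,0,0],"translation": [0,0,-15],"hand": 0.6},{"turn": [0,0,0],"translation": [0,0,-30],"hand": 0.6},{"turn": [0,0,0],"translation": [0,0,-30],"hand": 0.6},{"turn": [0,0,0],"translation": [0,0,-10],"hand": 0.8}])

```text
time_s: 6.97
eef_pos: [605.8, -259.1, 153.9]
ee_rot: [0.003, -0.0, 1.0, -0.002]
force: [-0.6, 0.3, 0.5]
grip_width: 0.724
grip_force: 0.0
```

Call:
move_arm(moves=[{"turn": [0,0,0],"translation": [7,18,0],"hand": 1},{"turn": [0,0,0],"translation": [14,36,0],"hand": 1},{"turn": [0,0,0],"translation": [14,36,0],"hand": 1},{"turn": [0,0,0],"translation": [14,36,0],"hand": 1},{"turn": [0,0,0],"translation": [14,36,0],"hand": 1},{"turn": [0,0,0],"translation": [14,36,0],"hand": 1},{"turn": [0,0,0],"translation": [14,36,0],"hand": 1},{"turn": [0,0,0],"translation": [14,36,0],"hand": 1},{"turn": [0,0,0],"translation": [14,36,0],"hand": 1},{"turn": [0,0,0],"translation": [10,25,0],"hand": 1}])

```text
time_s: 7.8
eef_pos: [473.9, 75.1, 148.8]
ee_rot: [-0.0, -0.001, 1.0, 0.0]
force: [0.2, 0.8, 0.7]
grip_width: 1.001
grip_force: 0.0
```

Run:
```python
from h import *
np.set_printoptions(precision=1,suppress=True)
print(sense()['eef_pos'])
for n in('side','top'):
    P=cloud(capture(n))
    for z0,z1 in((32.5,40),(64,72),(73,100)):
        q=circ(P,z0,z1,(604,-258),35)
        if len(q): print(n,z0,len(q),np.r_[q.min(0),q.max(0)],np.median(q[:,2]),(q.min(0)+q.max(0))/2)
    q=circ(P,18,30,(467,93),40); print(len(q), len(q) and (q.min(0)+q.max(0))/2)
```

```text
[473.9  75.1 148.8]
side 32.5 153 [ 578.  -287.5   32.6  630.2 -236.4   39.8] 35.13709928577259 [ 604.1 -262.    36.2]
side 64 86 [ 587.4 -278.    64.1  621.6 -245.8   70.8] 66.79194860483881 [ 604.5 -261.9   67.5]
side 73 45 [ 597.9 -268.2   73.2  609.9 -256.2   98.4] 88.9858915270878 [ 603.9 -262.2   85.8]
152 [466.7  89.5  22.5]
top 32.5 73 [ 574.7 -286.8   32.6  632.5 -226.7   39.8] 36.150032599309725 [ 603.6 -256.7   36.2]
top 64 44 [ 587.3 -270.3   64.3  621.6 -237.2   71.6] 67.60023836380765 [ 604.5 -253.8   68. ]
top 73 17 [ 589.3 -268.2   73.7  609.8 -248.5   96.5] 86.41026848635397 [ 599.5 -258.3   85.1]
0 0
```

Call:
move_arm(moves=[{"turn": [0,0,0],"translation": [6.9,17.4,10],"hand": 1},{"turn": [0,0,0],"translation": [0,0,25],"hand": 1},{"turn": [0,0,0],"translation": [0,0,35],"hand": 1},{"turn": [0,0,0],"translation": [0,0,30],"hand": 1},{"turn": [0,0,0],"translation": [0,0,15],"hand": 1},{"turn": [0,0,0],"translation": [0,0,10],"hand": 1},{"turn": [0,0,0],"translation": [0,0,5],"hand": 1},{"turn": [0,0,0],"translation": [0,0,0],"hand": 1},{"turn": [0,0,0],"translation": [0,0,0],"hand": 1}])

```text
time_s: 8.65
eef_pos: [469.2, 89.8, 19.5]
ee_rot: [0.001, 0.0, 1.0, -0.0]
force: [0.1, 0.1, -0.5]
grip_width: 0.998
grip_force: 0.0
```

Call:
move_arm(moves=[{"turn": [0,0,0],"translation": [0,0,0],"hand": 0.6},{"turn": [0,0,0],"translation": [0,0,0],"hand": 0.6},{"turn": [0,0,0],"translation": [0,0,0],"hand": 0.6},{"turn": [0,0,0],"translation": [0,0,0],"hand": 0.6},{"turn": [0,0,0],"translation": [0,0,0],"hand": 0.6},{"turn": [0,0,0],"translation": [0,0,0],"hand": 0.6}])

```text
time_s: 9.15
eef_pos: [469.1, 90.0, 20.2]
ee_rot: [0.001, -0.0, 1.0, -0.0]
force: [-3.5, -1.4, 11.8]
grip_width: 0.693
grip_force: 40.7
```

Call:
move_arm(moves=[{"turn": [0,0,0],"translation": [0,0,-10],"hand": 0.6},{"turn": [0,0,0],"translation": [0,0,-25],"hand": 0.6},{"turn": [0,0,0],"translation": [0,0,-35],"hand": 0.6},{"turn": [0,0,0],"translation": [0,0,-35],"hand": 0.6},{"turn": [0,0,0],"translation": [0,0,-20],"hand": 0.6}])

```text
time_s: 9.57
eef_pos: [469.3, 90.1, 148.0]
ee_rot: [0.002, -0.0, 1.0, -0.0]
force: [0.3, 0.1, -1.2]
grip_width: 0.697
grip_force: 43.6
```

Call:
move_arm(moves=[{"turn": [0,0,0],"translation": [-7,-18,0],"hand": 0.6},{"turn": [0,0,0],"translation": [-14,-35,0],"hand": 0.6},{"turn": [0,0,0],"translation": [-14,-35,0],"hand": 0.6},{"turn": [0,0,0],"translation": [-14,-35,0],"hand": 0.6},{"turn": [0,0,0],"translation": [-14,-35,0],"hand": 0.6},{"turn": [0,0,0],"translation": [-14,-35,0],"hand": 0.6},{"turn": [0,0,0],"translation": [-14,-35,0],"hand": 0.6},{"turn": [0,0,0],"translation": [-14,-35,0],"hand": 0.6},{"turn": [0,0,0],"translation": [-14,-35,0],"hand": 0.6},{"turn": [0,0,0],"translation": [-14,-35,0],"hand": 0.6}])

```text
time_s: 10.4
eef_pos: [601.8, -244.6, 144.7]
ee_rot: [0.0, -0.0, 1.0, -0.0]
force: [-0.7, -0.4, -0.2]
grip_width: 0.696
grip_force: 43.6
```

Call:
move_arm(moves=[{"turn": [0,0,0],"translation": [-4,-15,0],"hand": 0.6},{"turn": [0,0,0],"translation": [0,0,0],"hand": 0.6},{"turn": [0,0,0],"translation": [0,0,0],"hand": 0.6},{"turn": [0,0,0],"translation": [0,0,0],"hand": 0.6},{"turn": [0,0,0],"translation": [0,0,0],"hand": 0.6}])

```text
time_s: 10.82
eef_pos: [605.5, -256.7, 144.3]
ee_rot: [0.0, -0.001, 1.0, 0.0]
force: [0.1, 0.2, -0.9]
grip_width: 0.69
grip_force: 43.6
```

Run:
```python
from h import *
np.set_printoptions(precision=1,suppress=True)
S=capture('side');P=cloud(S);s=sense();print(s['eef_pos'],s['force'])
u0,u1,v0,v1=230,380,140,320
cv2.imwrite('pics/s4.png',cv2.resize(S['image'][v0:v1,u0:u1],None,fx=3.2,fy=3.2,interpolation=cv2.INTER_CUBIC))
for z0 in range(72,160,6):
    q=circ(P,z0,z0+6,(604,-258),42)
    if len(q): print(z0,len(q),np.r_[q.min(0),q.max(0)], (q.min(0)+q.max(0))[0]/2)
```

```text
[ 605.6 -256.7  144.4] [-0.2  0.  -1.7]
72 8 [ 598.8 -266.5   72.5  608.2 -260.8   77.3] 603.5173658810131
78 9 [ 598.5 -268.3   78.1  607.5 -261.7   83.9] 603.0132440350704
84 9 [ 598.  -266.4   84.6  607.1 -260.4   89.7] 602.5233735239763
90 4 [ 600.  -266.4   90.5  606.2 -262.5   93.1] 603.1443286796443
120 17 [ 573.5 -285.9  123.1  626.  -237.1  125.4] 599.7340016724053
126 41 [ 573.6 -294.2  126.   622.5 -236.7  131.6] 598.0536217514858
132 39 [ 573.9 -298.   132.2  616.3 -237.9  138. ] 595.0782905819698
138 47 [ 573.3 -298.4  138.   616.2 -221.5  143.9] 594.7386243499403
144 147 [ 573.2 -299.8  144.1  621.9 -220.4  149.9] 597.5393061575412
150 17 [ 575.4 -298.7  150.1  602.2 -225.8  155.9] 588.8005282587147
156 12 [ 594.3 -294.5  156.1  601.5 -226.7  162. ] 597.9246818547318
```

View pics/s4.png

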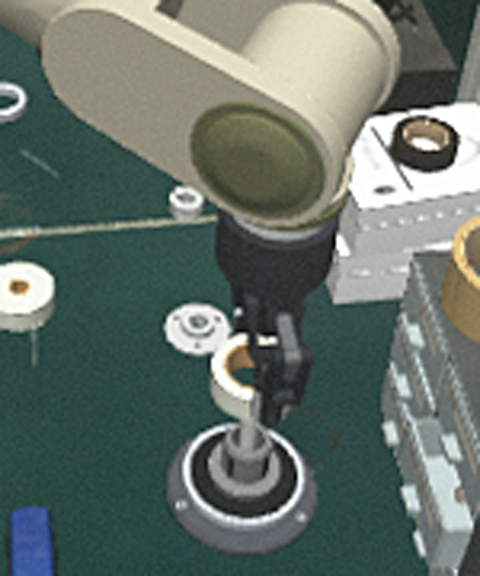

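The roll's visible left edge puts its centre at x=603.4, in line with the spindle. Lowering it.

Call:
move_arm(moves=[{"turn": [0,0,0],"translation": [0,-1.4,5],"hand": 0.6},{"turn": [0,0,0],"translation": [0,0,10],"hand": 0.6},{"turn": [0,0,0],"translation": [0,0,15],"hand": 0.6},{"turn": [0,0,0],"translation": [0,0,15],"hand": 0.6},{"turn": [0,0,0],"translation": [0,0,10],"hand": 0.6},{"turn": [0,0,0],"translation": [0,0,6],"hand": 0.6},{"turn": [0,0,0],"translation": [0,0,6],"hand": 0.6},{"turn": [0,0,0],"translation": [0,0,6],"hand": 0.6},{"turn": [0,0,0],"translation": [0,0,6],"hand": 0.6},{"turn": [0,0,0],"translation": [0,0,0],"hand": 0.6}])

```text
time_s: 11.7
eef_pos: [605.2, -259.1, 63.6]
ee_rot: [-0.001, -0.0, 1.0, 0.0]
force: [-0.5, 0.5, -1.1]
grip_width: 0.69
grip_force: 43.6
```

Call:
move_arm(moves=[{"turn": [0,0,0],"translation": [0,0,3],"hand": 0.6},{"turn": [0,0,0],"translation": [0,0,2],"hand": 0.6},{"turn": [0,0,0],"translation": [0,0,2],"hand": 0.6},{"turn": [0,0,0],"translation": [0,0,1],"hand": 0.6},{"turn": [0,0,0],"translation": [0,0,0],"hand": 0.6},{"turn": [0,0,0],"translation": [0,0,0],"hand": 0.6}])

```text
time_s: 12.2
eef_pos: [605.6, -259.3, 56.9]
ee_rot: [0.0, -0.0, 1.0, -0.0]
force: [-0.3, -1.4, -0.7]
grip_width: 0.695
grip_force: 43.6
```

Call:
move_arm(moves=[{"turn": [0,0,0],"translation": [0,0,1],"hand": 0.6},{"turn": [0,0,0],"translation": [0,0,1],"hand": 0.6},{"turn": [0,0,0],"translation": [0,0,0.5],"hand": 0.6},{"turn": [0,0,0],"translation": [0,0,0],"hand": 0.6},{"turn": [0,0,0],"translation": [0,0,0],"hand": 0.6}])

```text
time_s: 12.62
eef_pos: [605.8, -259.5, 56.2]
ee_rot: [0.0, -0.0, 1.0, -0.0]
force: [-5.4, 3.6, 11.7]
grip_width: 0.695
grip_force: 44.6
```

Call:
move_arm(moves=[{"turn": [0,0,0],"translation": [0,0,0],"hand": 0.9},{"turn": [0,0,0],"translation": [0,0,0],"hand": 0.9},{"turn": [0,0,0],"translation": [0,0,0],"hand": 0.9},{"turn": [0,0,0],"translation": [0,0,-5],"hand": 0.9},{"turn": [0,0,0],"translation": [0,0,-20],"hand": 0.9},{"turn": [0,0,0],"translation": [0,0,-35],"hand": 0.9},{"turn": [0,0,0],"translation": [0,0,-30],"hand": 0.9},{"turn": [0,0,0],"translation": [0,0,-10],"hand": 0.9}])

```text
time_s: 13.28
eef_pos: [606.9, -260.1, 159.7]
ee_rot: [0.003, -0.0, 1.0, -0.002]
force: [1.0, -0.3, 1.2]
grip_width: 0.899
grip_force: 0.0
```

Call:
move_arm(moves=[{"turn": [0,0,0],"translation": [6,18,0],"hand": 0.9},{"turn": [0,0,0],"translation": [11,36,0],"hand": 0.9},{"turn": [0,0,0],"translation": [11,36,0],"hand": 0.9},{"turn": [0,0,0],"translation": [11,36,0],"hand": 0.9},{"turn": [0,0,0],"translation": [11,36,0],"hand": 0.9},{"turn": [0,0,0],"translation": [11,36,0],"hand": 0.9},{"turn": [0,0,0],"translation": [11,36,0],"hand": 0.9},{"turn": [0,0,0],"translation": [11,36,0],"hand": 0.9},{"turn": [0,0,0],"translation": [11,36,0],"hand": 0.9},{"turn": [0,0,0],"translation": [11,36,0],"hand": 0.9}])

```text
time_s: 14.12
eef_pos: [499.6, 84.2, 154.3]
ee_rot: [-0.0, 0.0, 1.0, 0.0]
force: [0.5, -0.1, -0.0]
grip_width: 0.895
grip_force: 0.0
```

Call:
move_arm(moves=[{"turn": [0,0,0],"translation": [11,36,0],"hand": 0.9},{"turn": [0,0,0],"translation": [11,36,0],"hand": 0.9},{"turn": [0,0,0],"translation": [11,36,0],"hand": 0.9},{"turn": [0,0,0],"translation": [11,30,0],"hand": 0.9},{"turn": [0,0,0],"translation": [5,15,0],"hand": 0.9},{"turn": [0,0,0],"translation": [0,0,0],"hand": 0.9},{"turn": [0,0,0],"translation": [0,0,0],"hand": 0.9}])

```text
time_s: 14.7
eef_pos: [451.3, 235.9, 154.1]
ee_rot: [-0.0, -0.001, 1.0, -0.0]
force: [0.2, -0.2, -0.5]
grip_width: 0.898
grip_force: 0.0
```

Run:
```python
from h import *
np.set_printoptions(precision=1,suppress=True)
print(sense()['eef_pos'])
for n in('side','top'):
    P=cloud(capture(n))
    for z0,z1 in((56,64),(65,72)):
        q=circ(P,z0,z1,(604,-258),45)
        if len(q): print(n,z0,len(q),np.r_[q.min(0),q.max(0)],np.median(q[:,2]),(q.min(0)+q.max(0))/2)
    q=circ(P,8,18,(450,238),40); print(len(q), len(q) and (q.min(0)+q.max(0))/2)
```

```text
[451.3 235.9 154.1]
side 56 267 [ 574.1 -291.7   56.1  632.1 -230.9   64. ] 58.95678918255044 [ 603.1 -261.3   60. ]
side 65 73 [ 587.3 -277.9   65.   621.4 -243.6   71.7] 67.6221689900782 [ 604.3 -260.8   68.4]
53 [450.5 239.5  12.4]
top 56 140 [ 575.5 -285.7   56.   634.  -225.5   63.9] 59.74153636380879 [ 604.7 -255.6   60. ]
top 65 36 [ 574.5 -273.1   65.   621.8 -240.    71.9] 67.49969925668199 [ 598.2 -256.5   68.5]
0 0
```

Call:
move_arm(moves=[{"turn": [0,0,0],"translation": [1.3,1.5,11],"hand": 0.9},{"turn": [0,0,0],"translation": [0,0,25],"hand": 0.9},{"turn": [0,0,0],"translation": [0,0,35],"hand": 0.9},{"turn": [0,0,0],"translation": [0,0,30],"hand": 0.9},{"turn": [0,0,0],"translation": [0,0,20],"hand": 0.9},{"turn": [0,0,0],"translation": [0,0,10],"hand": 0.9},{"turn": [0,0,0],"translation": [0,0,5],"hand": 0.9},{"turn": [0,0,0],"translation": [0,0,0],"hand": 0.9},{"turn": [0,0,0],"translation": [0,0,0],"hand": 0.9}])

```text
time_s: 15.55
eef_pos: [451.0, 237.0, 19.3]
ee_rot: [0.001, 0.0, 1.0, 0.0]
force: [0.5, -0.3, -0.1]
grip_width: 0.901
grip_force: 0.0
```

Call:
move_arm(grip_force=30, moves=[{"turn": [0,0,0],"translation": [0,0,0],"hand": 0.5},{"turn": [0,0,0],"translation": [0,0,0],"hand": 0.5},{"turn": [0,0,0],"translation": [0,0,0],"hand": 0.5},{"turn": [0,0,0],"translation": [0,0,0],"hand": 0.5},{"turn": [0,0,0],"translation": [0,0,0],"hand": 0.5},{"turn": [0,0,0],"translation": [0,0,0],"hand": 0.5}])

```text
time_s: 16.05
eef_pos: [450.8, 237.3, 19.7]
ee_rot: [0.001, -0.0, 1.0, 0.0]
force: [-2.3, -1.7, 9.0]
grip_width: 0.584
grip_force: 29.6
```

Call:
move_arm(moves=[{"turn": [0,0,0],"translation": [0,0,-10],"hand": 0.5},{"turn": [0,0,0],"translation": [0,0,-25],"hand": 0.5},{"turn": [0,0,0],"translation": [0,0,-35],"hand": 0.5},{"turn": [0,0,0],"translation": [0,0,-35],"hand": 0.5},{"turn": [0,0,0],"translation": [0,0,-20],"hand": 0.5}])

```text
time_s: 16.47
eef_pos: [451.0, 237.5, 147.8]
ee_rot: [0.003, -0.0, 1.0, 0.001]
force: [0.6, -0.4, 0.4]
grip_width: 0.589
grip_force: 31.4
```

Call:
move_arm(moves=[{"turn": [0,0,0],"translation": [-5,-18,0],"hand": 0.5},{"turn": [0,0,0],"translation": [-11,-36,0],"hand": 0.5},{"turn": [0,0,0],"translation": [-11,-36,0],"hand": 0.5},{"turn": [0,0,0],"translation": [-11,-36,0],"hand": 0.5},{"turn": [0,0,0],"translation": [-11,-36,0],"hand": 0.5},{"turn": [0,0,0],"translation": [-11,-36,0],"hand": 0.5},{"turn": [0,0,0],"translation": [-11,-36,0],"hand": 0.5},{"turn": [0,0,0],"translation": [-11,-36,0],"hand": 0.5},{"turn": [0,0,0],"translation": [-11,-36,0],"hand": 0.5},{"turn": [0,0,0],"translation": [-11,-36,0],"hand": 0.5}])

```text
time_s: 17.3
eef_pos: [554.5, -106.7, 144.4]
ee_rot: [0.0, -0.0, 1.0, -0.0]
force: [0.6, 1.0, 0.4]
grip_width: 0.591
grip_force: 31.4
```

Call:
move_arm(moves=[{"turn": [0,0,0],"translation": [-11,-36,0],"hand": 0.5},{"turn": [0,0,0],"translation": [-11,-36,0],"hand": 0.5},{"turn": [0,0,0],"translation": [-11,-36,0],"hand": 0.5},{"turn": [0,0,0],"translation": [-11,-30,0],"hand": 0.5},{"turn": [0,0,0],"translation": [-6,-15,0],"hand": 0.5},{"turn": [0,0,0],"translation": [0,0,0],"hand": 0.5},{"turn": [0,0,0],"translation": [0,0,0],"hand": 0.5},{"turn": [0,0,0],"translation": [0,0,0],"hand": 0.5}])

```text
time_s: 17.97
eef_pos: [604.1, -256.8, 143.8]
ee_rot: [-0.0, -0.0, 1.0, 0.0]
force: [0.2, 1.4, 0.4]
grip_width: 0.587
grip_force: 31.4
```

Run:
```python
from h import *
np.set_printoptions(precision=1,suppress=True)
S=capture('side');P=cloud(S);s=sense();print(s['eef_pos'],s['force'])
for z0 in range(72,150,6):
    q=circ(P,z0,z0+6,(604,-258),42)
    if len(q): print(z0,len(q),np.r_[q.min(0),q.max(0)], (q.min(0)+q.max(0))[0]/2)
```

```text
[ 604.2 -256.6  143.8] [-0.6 -0.5 -0.4]
72 7 [ 598.4 -266.2   72.3  607.9 -260.5   77.2] 603.1726891636633
78 8 [ 598.9 -266.1   78.2  607.5 -261.6   82.1] 603.1679318918266
84 7 [ 598.2 -265.7   84.7  609.4 -261.6   89.8] 603.8174963509011
90 10 [ 597.8 -266.4   90.2  606.3 -259.5   94. ] 602.0755771209413
96 2 [ 599.3 -264.2   96.1  601.6 -263.9   96.1] 600.4422478998727
120 12 [ 579.  -279.6  123.2  604.8 -237.2  125.8] 591.8674240754945
126 29 [ 578.7 -290.7  126.2  620.9 -237.2  132. ] 599.8188767786614
132 82 [ 578.7 -296.3  132.2  607.8 -229.6  137.6] 593.2716569467957
138 30 [ 580.5 -298.1  138.   615.  -229.   143.8] 597.7255672069697
144 28 [ 593.1 -298.9  144.   613.3 -225.4  149.8] 603.1760831056968
```

Call:
move_arm(moves=[{"turn": [0,0,0],"translation": [0,-1.6,5],"hand": 0.5},{"turn": [0,0,0],"translation": [0,0,10],"hand": 0.5},{"turn": [0,0,0],"translation": [0,0,15],"hand": 0.5},{"turn": [0,0,0],"translation": [0,0,10],"hand": 0.5},{"turn": [0,0,0],"translation": [0,0,6],"hand": 0.5},{"turn": [0,0,0],"translation": [0,0,6],"hand": 0.5},{"turn": [0,0,0],"translation": [0,0,4],"hand": 0.5},{"turn": [0,0,0],"translation": [0,0,4],"hand": 0.5},{"turn": [0,0,0],"translation": [0,0,2],"hand": 0.5},{"turn": [0,0,0],"translation": [0,0,0],"hand": 0.5}])

```text
time_s: 18.85
eef_pos: [604.2, -259.4, 81.0]
ee_rot: [-0.0, -0.0, 1.0, 0.0]
force: [-0.2, -0.1, 0.2]
grip_width: 0.591
grip_force: 31.4
```

Call:
move_arm(moves=[{"turn": [0,0,0],"translation": [0,0,1],"hand": 0.5},{"turn": [0,0,0],"translation": [0,0,1],"hand": 0.5},{"turn": [0,0,0],"translation": [0,0,0.5],"hand": 0.5},{"turn": [0,0,0],"translation": [0,0,0],"hand": 0.5},{"turn": [0,0,0],"translation": [0,0,0],"hand": 0.5}])

```text
time_s: 19.27
eef_pos: [604.5, -259.6, 79.8]
ee_rot: [0.0, -0.0, 1.0, -0.0]
force: [-1.5, 1.1, 5.1]
grip_width: 0.592
grip_force: 31.8
```

Call:
move_arm(moves=[{"turn": [0,0,0],"translation": [0,0,0],"hand": 0.8},{"turn": [0,0,0],"translation": [0,0,0],"hand": 0.8},{"turn": [0,0,0],"translation": [0,0,0],"hand": 0.8},{"turn": [0,0,0],"translation": [0,0,-5],"hand": 0.8},{"turn": [0,0,0],"translation": [0,0,-20],"hand": 0.8},{"turn": [0,0,0],"translation": [0,0,-30],"hand": 0.8},{"turn": [0,0,0],"translation": [0,0,-15],"hand": 0.8},{"turn": [0,0,0],"translation": [0,0,0],"hand": 0.8}])

```text
time_s: 19.93
eef_pos: [605.6, -260.2, 153.3]
ee_rot: [0.003, -0.0, 1.0, -0.002]
force: [-0.6, 0.3, -0.4]
grip_width: 0.802
grip_force: 0.0
```

Call:
move_arm(moves=[{"turn": [0,0,0],"translation": [0,17,0],"hand": 0.6},{"turn": [0,0,0],"translation": [1,35,0],"hand": 0.6},{"turn": [0,0,0],"translation": [1,35,0],"hand": 0.6},{"turn": [0,0,0],"translation": [1,35,0],"hand": 0.6},{"turn": [0,0,0],"translation": [1,30,0],"hand": 0.6},{"turn": [0,0,0],"translation": [1,15,0],"hand": 0.6},{"turn": [0,0,0],"translation": [0,0,0],"hand": 0.6},{"turn": [0,0,0],"translation": [0,0,0],"hand": 0.6}])

```text
time_s: 20.6
eef_pos: [599.3, -92.5, 148.5]
ee_rot: [-0.0, -0.001, 1.0, -0.0]
force: [0.7, -0.5, 0.4]
grip_width: 0.598
grip_force: 0.0
```

Run:
```python
from h import *
np.set_printoptions(precision=1,suppress=True)
s=sense();print(s['eef_pos'],s['joints'])
for n in('side','top'):
    c=capture(n);P=cloud(c)
    for z0,z1 in((56,64),(69,76),(77,100)):
        q=circ(P,z0,z1,(604,-258),45)
        if len(q): print(n,z0,len(q),np.r_[q.min(0),q.max(0)],np.median(q[:,2]),(q.min(0)+q.max(0))/2)
    for z0,z1 in((3.5,9),(11,18)):
        q=circ(P,z0,z1,(599.5,-92),45); print(len(q), len(q) and (q.min(0)+q.max(0))/2)
    if n=='side': cv2.imwrite('pics/s5.png',cv2.resize(c['image'][140:320,230:380],None,fx=3.2,fy=3.2,interpolation=cv2.INTER_CUBIC))
```

```text
[599.3 -92.5 148.5] [-0.3  0.6  1.4 -0.   1.2 -1.9]
side 56 139 [ 573.9 -291.5   56.2  632.  -242.8   63.9] 59.61371463602018 [ 602.9 -267.2   60. ]
side 69 146 [ 579.9 -287.5   69.   630.2 -234.7   75.9] 70.79862705148645 [ 605.1 -261.1   72.4]
side 77 41 [ 598.2 -266.9   77.3  610.9 -256.5   97.6] 90.55807559153641 [ 604.5 -261.7   87.5]
142 [599.1 -95.3   6. ]
47 [600.1 -94.5  14.5]
top 56 71 [ 574.9 -284.8   56.9  629.8 -228.    63.8] 60.128389854751276 [ 602.4 -256.4   60.3]
top 69 68 [ 579.7 -282.4   69.2  630.8 -232.8   75.9] 71.34657900026582 [ 605.3 -257.6   72.5]
top 77 18 [ 597.2 -280.2   77.5  618.8 -249.4   99.1] 90.76098492137169 [ 608.  -264.8   88.3]
0 0
0 0
```

View pics/s5.png

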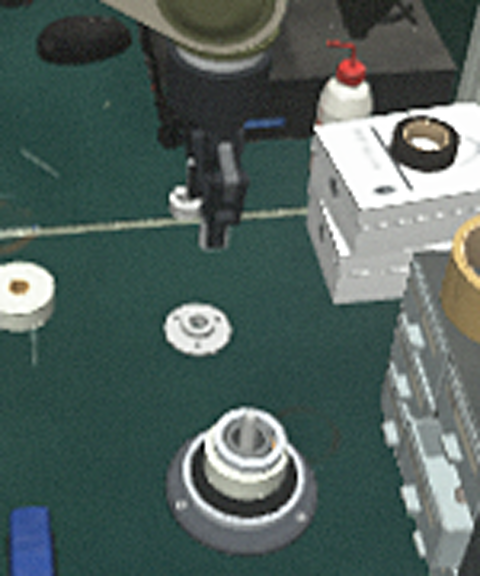

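The adapter, roll and spacer are stacked concentrically at about (245,440) in the crop. Next, the disc at (198,325).

Call:
move_arm(moves=[{"turn": [0,0,0],"translation": [-0.3,-0.4,10],"hand": 0.6},{"turn": [0,0,0],"translation": [0,0,25],"hand": 0.6},{"turn": [0,0,0],"translation": [0,0,35],"hand": 0.6},{"turn": [0,0,0],"translation": [0,0,25],"hand": 0.6},{"turn": [0,0,0],"translation": [0,0,15],"hand": 0.6},{"turn": [0,0,0],"translation": [0,0,8],"hand": 0.6},{"turn": [0,0,0],"translation": [0,0,4],"hand": 0.6},{"turn": [0,0,0],"translation": [0,0,0],"hand": 0.6},{"turn": [0,0,0],"translation": [0,0,0],"hand": 0.6}])

```text
time_s: 21.45
eef_pos: [600.0, -93.3, 27.6]
ee_rot: [0.001, 0.0, 1.0, -0.0]
force: [-0.4, 0.3, -0.0]
grip_width: 0.604
grip_force: 0.0
```

Call:
move_arm(grip_force=40, moves=[{"turn": [0,0,0],"translation": [0,0,0],"hand": 0.2},{"turn": [0,0,0],"translation": [0,0,0],"hand": 0.2},{"turn": [0,0,0],"translation": [0,0,0],"hand": 0.2},{"turn": [0,0,0],"translation": [0,0,0],"hand": 0.2},{"turn": [0,0,0],"translation": [0,0,0],"hand": 0.2},{"turn": [0,0,0],"translation": [0,0,0],"hand": 0.2}])

```text
time_s: 21.95
eef_pos: [600.1, -93.1, 28.1]
ee_rot: [0.001, -0.0, 1.0, -0.0]
force: [-1.8, -0.5, 5.7]
grip_width: 0.293
grip_force: 38.9
```

Call:
move_arm(moves=[{"turn": [0,0,0],"translation": [0,0,-10],"hand": 0.2},{"turn": [0,0,0],"translation": [0,0,-25],"hand": 0.2},{"turn": [0,0,0],"translation": [0,0,-35],"hand": 0.2},{"turn": [0,0,0],"translation": [0,0,-35],"hand": 0.2},{"turn": [0,0,0],"translation": [0,0,-17],"hand": 0.2}])

```text
time_s: 22.37
eef_pos: [600.8, -93.1, 154.3]
ee_rot: [0.003, -0.0, 1.0, -0.001]
force: [0.2, 0.6, -0.3]
grip_width: 0.293
grip_force: 39.4
```

Call:
move_arm(moves=[{"turn": [0,0,0],"translation": [-0.4,-16,0],"hand": 0.2},{"turn": [0,0,0],"translation": [-1,-35,0],"hand": 0.2},{"turn": [0,0,0],"translation": [-1,-35,0],"hand": 0.2},{"turn": [0,0,0],"translation": [-1,-35,0],"hand": 0.2},{"turn": [0,0,0],"translation": [-1,-30,0],"hand": 0.2},{"turn": [0,0,0],"translation": [0,-15,0],"hand": 0.2},{"turn": [0,0,0],"translation": [0,0,0],"hand": 0.2},{"turn": [0,0,0],"translation": [0,0,0],"hand": 0.2},{"turn": [0,0,0],"translation": [0,0,0],"hand": 0.2}])

```text
time_s: 23.12
eef_pos: [603.9, -257.7, 148.5]
ee_rot: [-0.0, -0.001, 1.0, 0.0]
force: [-0.8, 1.2, -0.4]
grip_width: 0.291
grip_force: 39.4
```

Run:
```python
from h import *
np.set_printoptions(precision=1,suppress=True)
S=capture('side');P=cloud(S);s=sense();print(s['eef_pos'],s['force'])
cv2.imwrite('pics/s6.png',cv2.resize(S['image'][170:280,260:360],None,fx=5,fy=5,interpolation=cv2.INTER_CUBIC))
for z0 in range(76,150,4):
    q=circ(P,z0,z0+4,(604,-258),42)
    if len(q): print(z0,len(q),np.r_[q.min(0),q.max(0)], (q.min(0)+q.max(0))[0]/2)
```

```text
[ 604.1 -257.4  148.7] [-0.3  0.3  0.3]
76 6 [ 598.7 -267.8   76.4  607.6 -260.9   78.8] 603.1530893023655
80 5 [ 600.1 -266.3   80.5  607.4 -263.8   83.5] 603.7529847131427
84 5 [ 598.  -266.2   84.7  607.1 -261.    87.3] 602.5399680698073
88 6 [ 598.2 -266.5   88.4  606.2 -260.7   90.9] 602.2327544924453
92 2 [ 598.9 -266.2   92.7  601.8 -264.4   95.4] 600.3541796933173
116 3 [ 597.7 -285.7  119.2  621.5 -279.3  119.9] 609.5964445060941
120 52 [ 576.4 -287.8  120.7  629.2 -238.2  124. ] 602.8202506380219
124 144 [ 576.1 -286.8  124.1  629.5 -234.1  127.8] 602.7726451790313
128 11 [ 578.4 -277.9  128.1  598.  -242.5  131.7] 588.226500877706
132 29 [ 590.6 -279.9  132.3  613.9 -244.   135.9] 602.2293148586641
136 14 [ 593.  -284.6  136.5  609.6 -243.5  139.7] 601.2983017638023
140 16 [ 593.3 -285.1  140.   611.3 -241.7  144. ] 602.294497566678
144 19 [ 592.9 -286.8  144.3  614.6 -240.   147.8] 603.7537580319531
148 14 [ 593.2 -285.8  148.   610.3 -239.4  151.8] 601.7099339829422
```

View pics/s6.png

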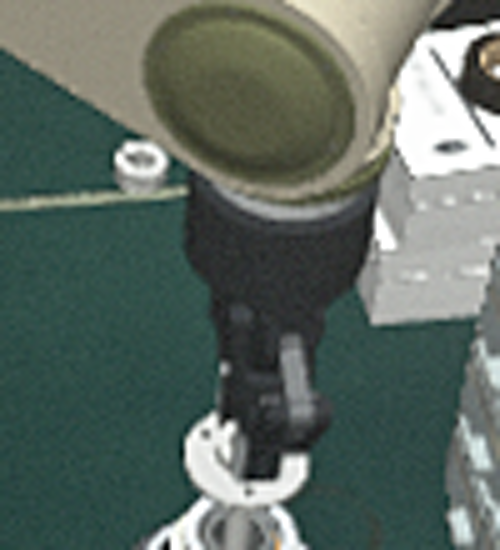

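The disc is level above the spindle, and the offsets are under 1 mm. Lowering it.

Call:
move_arm(moves=[{"turn": [0,0,0],"translation": [-0.4,-0.2,5],"hand": 0.2},{"turn": [0,0,0],"translation": [0,0,8],"hand": 0.2},{"turn": [0,0,0],"translation": [0,0,5],"hand": 0.2},{"turn": [0,0,0],"translation": [0,0,3],"hand": 0.2},{"turn": [0,0,0],"translation": [0,0,3],"hand": 0.2},{"turn": [0,0,0],"translation": [0,0,3],"hand": 0.2},{"turn": [0,0,0],"translation": [0,0,3],"hand": 0.2},{"turn": [0,0,0],"translation": [0,0,0],"hand": 0.2}])

```text
time_s: 23.83
eef_pos: [604.2, -258.9, 118.2]
ee_rot: [-0.0, -0.0, 1.0, 0.0]
force: [0.1, 0.5, -0.0]
grip_width: 0.296
grip_force: 39.4
```

Past the tip (disc underside at about 90 mm) with no force. Continuing.

Call:
move_arm(moves=[{"turn": [0,0,0],"translation": [0,0,4],"hand": 0.2},{"turn": [0,0,0],"translation": [0,0,4],"hand": 0.2},{"turn": [0,0,0],"translation": [0,0,4],"hand": 0.2},{"turn": [0,0,0],"translation": [0,0,3],"hand": 0.2},{"turn": [0,0,0],"translation": [0,0,1.5],"hand": 0.2},{"turn": [0,0,0],"translation": [0,0,1],"hand": 0.2},{"turn": [0,0,0],"translation": [0,0,0.5],"hand": 0.2},{"turn": [0,0,0],"translation": [0,0,0],"hand": 0.2},{"turn": [0,0,0],"translation": [0,0,0],"hand": 0.2}])

```text
time_s: 24.58
eef_pos: [604.5, -259.0, 101.0]
ee_rot: [0.0, -0.0, 1.0, -0.0]
force: [0.0, -0.1, -0.9]
grip_width: 0.295
grip_force: 39.4
```

Call:
move_arm(moves=[{"turn": [0,0,0],"translation": [0,0,1],"hand": 0.2},{"turn": [0,0,0],"translation": [0,0,1],"hand": 0.2},{"turn": [0,0,0],"translation": [0,0,0],"hand": 0.2},{"turn": [0,0,0],"translation": [0,0,0],"hand": 0.2}])

```text
time_s: 24.92
eef_pos: [604.6, -259.1, 100.1]
ee_rot: [0.001, -0.0, 1.0, -0.0]
force: [-3.0, 0.8, 7.5]
grip_width: 0.296
grip_force: 40.3
```

Call:
move_arm(moves=[{"turn": [0,0,0],"translation": [0,0,0],"hand": 0.55},{"turn": [0,0,0],"translation": [0,0,0],"hand": 0.55},{"turn": [0,0,0],"translation": [0,0,0],"hand": 0.55},{"turn": [0,0,0],"translation": [0,0,-5],"hand": 0.55},{"turn": [0,0,0],"translation": [0,0,-20],"hand": 0.55},{"turn": [0,0,0],"translation": [0,0,-20],"hand": 0.55},{"turn": [0,0,0],"translation": [0,0,-5],"hand": 0.55},{"turn": [0,0,0],"translation": [0,0,0],"hand": 0.55}])

```text
time_s: 25.58
eef_pos: [605.0, -259.3, 150.4]
ee_rot: [0.001, -0.0, 1.0, -0.001]
force: [-0.5, 0.0, -0.4]
grip_width: 0.549
grip_force: 0.0
```

Call:
move_arm(moves=[{"turn": [0,0,0],"translation": [-1,20,0],"hand": 0.55},{"turn": [0,0,0],"translation": [-1,35,0],"hand": 0.55},{"turn": [0,0,0],"translation": [-1,35,0],"hand": 0.55},{"turn": [0,0,0],"translation": [-1,35,0],"hand": 0.55},{"turn": [0,0,0],"translation": [-1,35,0],"hand": 0.55},{"turn": [0,0,0],"translation": [-1,35,0],"hand": 0.55},{"turn": [0,0,0],"translation": [-1,35,0],"hand": 0.55},{"turn": [0,0,0],"translation": [-1,35,0],"hand": 0.55},{"turn": [0,0,0],"translation": [-1,35,0],"hand": 0.55},{"turn": [0,0,0],"translation": [-2,21,0],"hand": 0.55}])

```text
time_s: 26.42
eef_pos: [614.4, 65.4, 147.4]
ee_rot: [-0.001, -0.001, 1.0, 0.0]
force: [0.2, 1.1, 0.7]
grip_width: 0.552
grip_force: 0.0
```

Call:
move_arm(moves=[{"turn": [0,0,0],"translation": [0,0,0],"hand": 0.55},{"turn": [0,0,0],"translation": [0,0,0],"hand": 0.55},{"turn": [0,0,0],"translation": [0,0,0],"hand": 0.55}])

```text
time_s: 26.67
eef_pos: [615.0, 61.3, 147.9]
ee_rot: [-0.001, 0.0, 1.0, -0.0]
force: [-0.2, -0.9, 0.9]
grip_width: 0.549
grip_force: 0.0
```

Run:
```python
from h import *
np.set_printoptions(precision=1,suppress=True)
s=sense();print(s['eef_pos'])
for n in('side','top'):
    c=capture(n);P=cloud(c)
    for z0,z1 in((74,81),(82.5,89)):
        q=circ(P,z0,z1,(604,-258),45)
        if len(q): print(n,z0,len(q),np.r_[q.min(0),q.max(0)],np.median(q[:,2]),(q.min(0)+q.max(0))/2)
    q=circ(P,12,20,(616,62),25); print(len(q), len(q) and (q.min(0)+q.max(0))/2)
    if n=='side': cv2.imwrite('pics/s7.png',cv2.resize(c['image'][170:310,240:360],None,fx=4,fy=4,interpolation=cv2.INTER_CUBIC))
```

```text
[615.   61.3 147.9]
side 74 269 [ 576.5 -291.1   74.   631.9 -233.5   80.8] 77.04898954488203 [ 604.2 -262.3   77.4]
side 82.5 76 [ 590.8 -275.    82.7  618.  -246.8   88.8] 85.49620475228483 [ 604.4 -260.9   85.7]
44 [615.2  61.1  15.6]
top 74 115 [ 577.9 -281.1   74.   631.9 -228.1   81. ] 77.31584556510393 [ 604.9 -254.6   77.5]
top 82.5 45 [ 580.4 -279.6   82.6  627.3 -230.9   88.8] 85.61907329096653 [ 603.9 -255.2   85.7]
0 0
```

View pics/s7.png

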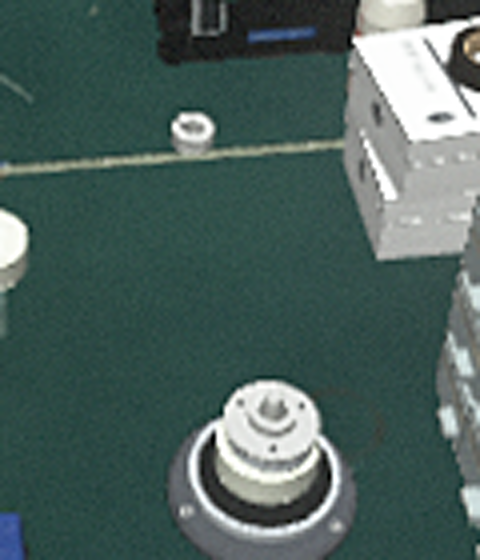

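The disc is seated flat on the stack. Next, the collar.

Call:
move_arm(moves=[{"turn": [0,0,0],"translation": [-0.4,0.5,10],"hand": 0.55},{"turn": [0,0,0],"translation": [0,0,25],"hand": 0.55},{"turn": [0,0,0],"translation": [0,0,35],"hand": 0.55},{"turn": [0,0,0],"translation": [0,0,25],"hand": 0.55},{"turn": [0,0,0],"translation": [0,0,17],"hand": 0.55},{"turn": [0,0,0],"translation": [0,0,8],"hand": 0.55},{"turn": [0,0,0],"translation": [0,0,5],"hand": 0.55},{"turn": [0,0,0],"translation": [0,0,0],"hand": 0.55},{"turn": [0,0,0],"translation": [0,0,0],"hand": 0.55}])

```text
time_s: 27.52
eef_pos: [616.3, 62.3, 24.6]
ee_rot: [0.001, 0.0, 1.0, -0.0]
force: [-0.6, 0.3, 0.4]
grip_width: 0.548
grip_force: 0.0
```

Call:
move_arm(grip_force=40, moves=[{"turn": [0,0,0],"translation": [0,0,0],"hand": 0.2},{"turn": [0,0,0],"translation": [0,0,0],"hand": 0.2},{"turn": [0,0,0],"translation": [0,0,0],"hand": 0.2},{"turn": [0,0,0],"translation": [0,0,0],"hand": 0.2},{"turn": [0,0,0],"translation": [0,0,0],"hand": 0.2},{"turn": [0,0,0],"translation": [0,0,0],"hand": 0.2}])

```text
time_s: 28.02
eef_pos: [616.4, 62.4, 25.3]
ee_rot: [0.001, -0.0, 1.0, -0.0]
force: [-1.4, -0.8, 6.5]
grip_width: 0.355
grip_force: 39.3
```

Call:
move_arm(moves=[{"turn": [0,0,0],"translation": [0,0,-10],"hand": 0.2},{"turn": [0,0,0],"translation": [0,0,-25],"hand": 0.2},{"turn": [0,0,0],"translation": [0,0,-35],"hand": 0.2},{"turn": [0,0,0],"translation": [0,0,-35],"hand": 0.2},{"turn": [0,0,0],"translation": [0,0,-20],"hand": 0.2}])

```text
time_s: 28.43
eef_pos: [616.7, 62.5, 153.8]
ee_rot: [0.003, -0.0, 1.0, -0.0]
force: [0.7, -0.2, 0.2]
grip_width: 0.351
grip_force: 39.6
```

Call:
move_arm(moves=[{"turn": [0,0,0],"translation": [1,-20,0],"hand": 0.2},{"turn": [0,0,0],"translation": [1,-35,0],"hand": 0.2},{"turn": [0,0,0],"translation": [1,-35,0],"hand": 0.2},{"turn": [0,0,0],"translation": [1,-35,0],"hand": 0.2},{"turn": [0,0,0],"translation": [1,-35,0],"hand": 0.2},{"turn": [0,0,0],"translation": [1,-35,0],"hand": 0.2},{"turn": [0,0,0],"translation": [1,-35,0],"hand": 0.2},{"turn": [0,0,0],"translation": [1,-35,0],"hand": 0.2},{"turn": [0,0,0],"translation": [1,-35,0],"hand": 0.2},{"turn": [0,0,0],"translation": [2,-20,0],"hand": 0.2}])

```text
time_s: 29.27
eef_pos: [604.3, -261.1, 149.7]
ee_rot: [0.0, 0.001, 1.0, -0.001]
force: [-0.1, 0.4, -1.0]
grip_width: 0.354
grip_force: 39.7
```

Call:
move_arm(moves=[{"turn": [0,0,0],"translation": [0,0,0],"hand": 0.2},{"turn": [0,0,0],"translation": [0,0,0],"hand": 0.2},{"turn": [0,0,0],"translation": [0,0,0],"hand": 0.2},{"turn": [0,0,0],"translation": [0,0,0],"hand": 0.2}])

```text
time_s: 29.6
eef_pos: [605.1, -256.2, 149.2]
ee_rot: [0.0, -0.001, 1.0, 0.0]
force: [0.6, 0.5, -0.8]
grip_width: 0.353
grip_force: 39.7
```

Run:
```python
from h import *
np.set_printoptions(precision=1,suppress=True)
S=capture('side');P=cloud(S);s=sense();print(s['eef_pos'],s['force'])
cv2.imwrite('pics/s8.png',cv2.resize(S['image'][170:280,260:360],None,fx=5,fy=5,interpolation=cv2.INTER_CUBIC))
for z0 in range(80,150,4):
    q=circ(P,z0,z0+4,(604,-258),42)
    if len(q): print(z0,len(q),np.r_[q.min(0),q.max(0)], (q.min(0)+q.max(0))[0]/2)
```

```text
[ 605.1 -256.2  149.2] [-0.2  0.2 -0.3]
80 24 [ 590.8 -277.9   80.   621.8 -239.7   83.9] 606.3054530422382
84 54 [ 590.7 -275.3   84.3  617.7 -246.6   87.9] 604.1828791632029
88 13 [ 598.  -272.8   88.1  616.  -253.2   91.3] 607.0293461798241
92 8 [ 599.6 -264.9   92.1  610.  -259.1   95.6] 604.8186988942145
96 8 [ 599.9 -264.5   96.1  607.1 -259.7   98.8] 603.5225155380185
120 1 [ 592.5 -264.2  122.7  592.5 -264.2  122.7] 592.4874549045758
124 5 [ 590.2 -270.   124.2  595.6 -262.2  127.5] 592.9278930377473
128 7 [ 589.  -271.6  128.2  594.9 -251.3  131.9] 591.9073594090028
132 12 [ 588.5 -280.8  132.9  615.7 -239.3  136. ] 602.1035458374778
136 45 [ 589.  -284.4  136.1  612.2 -235.   140. ] 600.6019594940727
140 24 [ 589.3 -287.4  140.1  615.  -235.   143.8] 602.1784504717039
144 13 [ 595.1 -286.4  144.2  610.9 -240.4  147.6] 602.9826943542889
148 15 [ 594.  -286.5  148.5  610.5 -240.1  151.8] 602.2273959911313
```

View pics/s8.png

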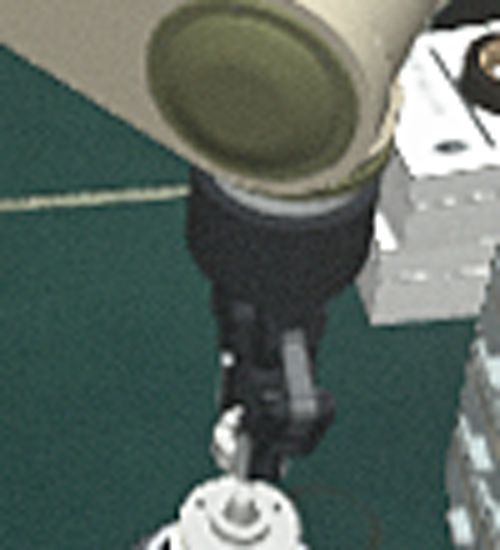

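The collar is held level above the spindle (left edge 589, so centre about 604.5). Lowering it.

Call:
move_arm(moves=[{"turn": [0,0,0],"translation": [0.3,-1.7,5],"hand": 0.2},{"turn": [0,0,0],"translation": [0,0,8],"hand": 0.2},{"turn": [0,0,0],"translation": [0,0,5],"hand": 0.2},{"turn": [0,0,0],"translation": [0,0,4],"hand": 0.2},{"turn": [0,0,0],"translation": [0,0,3],"hand": 0.2},{"turn": [0,0,0],"translation": [0,0,3],"hand": 0.2},{"turn": [0,0,0],"translation": [0,0,3],"hand": 0.2},{"turn": [0,0,0],"translation": [0,0,2],"hand": 0.2},{"turn": [0,0,0],"translation": [0,0,0],"hand": 0.2}])

```text
time_s: 30.4
eef_pos: [604.4, -259.1, 115.3]
ee_rot: [-0.0, -0.0, 1.0, 0.0]
force: [-0.5, -0.1, -0.4]
grip_width: 0.349
grip_force: 39.7
```

Call:
move_arm(moves=[{"turn": [0,0,0],"translation": [0,0,1],"hand": 0.2},{"turn": [0,0,0],"translation": [0,0,1],"hand": 0.2},{"turn": [0,0,0],"translation": [0,0,0],"hand": 0.2},{"turn": [0,0,0],"translation": [0,0,0],"hand": 0.2}])

```text
time_s: 30.73
eef_pos: [604.5, -259.2, 113.9]
ee_rot: [0.0, -0.0, 1.0, -0.0]
force: [-0.1, 0.5, -0.4]
grip_width: 0.352
grip_force: 39.7
```

Call:
move_arm(moves=[{"turn": [0,0,0],"translation": [0,0,1],"hand": 0.2},{"turn": [0,0,0],"translation": [0,0,1],"hand": 0.2},{"turn": [0,0,0],"translation": [0,0,0.7],"hand": 0.2},{"turn": [0,0,0],"translation": [0,0,0],"hand": 0.2},{"turn": [0,0,0],"translation": [0,0,0],"hand": 0.2}])

```text
time_s: 31.15
eef_pos: [604.7, -259.3, 112.3]
ee_rot: [0.001, -0.0, 1.0, -0.0]
force: [-2.2, 1.9, 6.7]
grip_width: 0.352
grip_force: 40.3
```

Seated at the expected height. Releasing and retreating.

Call:
move_arm(moves=[{"turn": [0,0,0],"translation": [0,0,0],"hand": 0.6},{"turn": [0,0,0],"translation": [0,0,0],"hand": 0.6},{"turn": [0,0,0],"translation": [0,0,0],"hand": 0.6},{"turn": [0,0,0],"translation": [0,0,-5],"hand": 0.6},{"turn": [0,0,0],"translation": [0,0,-20],"hand": 0.6},{"turn": [0,0,0],"translation": [0,0,-35],"hand": 0.6},{"turn": [0,0,0],"translation": [0,0,-35],"hand": 0.6},{"turn": [0,0,0],"translation": [10,30,0],"hand": 0.6},{"turn": [0,0,0],"translation": [10,35,0],"hand": 0.6},{"turn": [0,0,0],"translation": [10,35,0],"hand": 0.6}])

```text
time_s: 31.98
eef_pos: [573.9, -158.4, 206.6]
ee_rot: [0.0, 0.001, 1.0, -0.0]
force: [1.0, 0.5, 0.4]
grip_width: 0.6
grip_force: 0.0
```

Call:
move_arm(moves=[{"turn": [0,0,0],"translation": [10,35,0],"hand": 0.6},{"turn": [0,0,0],"translation": [10,35,0],"hand": 0.6},{"turn": [0,0,0],"translation": [0,15,0],"hand": 0.6},{"turn": [0,0,0],"translation": [0,0,0],"hand": 0.6},{"turn": [0,0,0],"translation": [0,0,0],"hand": 0.6},{"turn": [0,0,0],"translation": [0,0,0],"hand": 0.6}])

```text
time_s: 32.48
eef_pos: [554.7, -75.1, 206.2]
ee_rot: [0.0, 0.0, 1.0, -0.0]
force: [0.6, 0.4, -0.9]
grip_width: 0.602
grip_force: 0.0
```

Run:
```python
from h import *
np.set_printoptions(precision=1,suppress=True)
for n in('side','top'):
    c=capture(n);P=cloud(c)
    for z0,z1 in((74,81),(98,108)):
        q=circ(P,z0,z1,(604,-258),45)
        if len(q): print(n,z0,len(q),np.r_[q.min(0),q.max(0)],np.median(q[:,2]),(q.min(0)+q.max(0))/2)
    if n=='side': cv2.imwrite('pics/s9.png',cv2.resize(c['image'][150:330,190:360],None,fx=3.3,fy=3.3,interpolation=cv2.INTER_CUBIC))
```

```text
side 74 224 [ 576.9 -289.3   74.1  631.6 -234.4   81. ] 77.03351763220962 [ 604.3 -261.9   77.5]
side 98 103 [ 588.3 -277.3   98.1  618.9 -244.5  105.8] 101.46347413791909 [ 603.6 -260.9  102. ]
top 74 101 [ 578.5 -283.9   74.2  632.7 -228.6   81. ] 77.53008211877227 [ 605.6 -256.3   77.6]
top 98 52 [ 589.4 -269.2   98.1  619.1 -242.8  107.1] 101.67091498309662 [ 604.2 -256.   102.6]
```

View pics/s9.png

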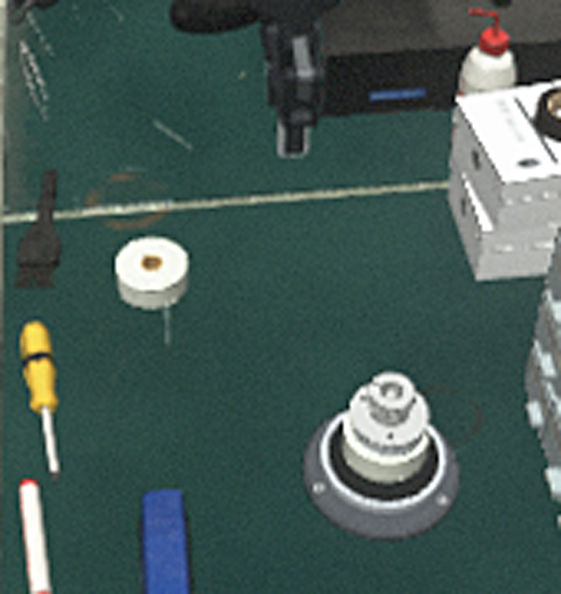

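The stack is complete and level, with the collar on top at about (392,390) in the crop. The spare roll and stapler have not moved.

```bash
python3 -c "
from h import *
print(finish_job())"
```

```text
the job is handed in; nothing more can be done
None
```

The unwinder is set up: adapter, wide-core roll, spacer, disc and collar are seated on the spindle in that order, nothing else was moved, and the job was handed in at about 33 s; no pass/fail result came back.

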